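Make up two student kits for the microbiology class

TASK

Make up the two kits from the stock on the bench. Streaking kit, in the oblong tray: the loop holder lying in the narrow channel, with the culture dish flat and the slim vial upright in the wide bay; sampling kit, in the square tray: the tall amber bottle and the squat jar, both upright. Carry the loop holder level, gripped at its balance point near the heavy steel head, set every part down gently on the tray floor without dropping it, and leave the flask, tube rack and burner alone.

Things in the scene. Friction and masses are not known exactly. Their poses are not given: they have to be found in the camera images.
- loop_holder: Loose inoculating-loop holder lying along its x, 150 mm long: at +x a heavy dark steel head 35 long, 20 square; black stem 90 long, 14 wide, from 3 to 17 mm over the bench; at -x a light white guard 25 long, 20 square. Origin: mid-length, underside level. Balance point: 27 mm from the origin towards the head, on the stem 13 mm short of the head. About 120 g.
- dish: Loose closed culture dish, a flat disc with amber medium inside a clear rim, 54 mm in diameter (its lid, 8 to 20 mm above its underside; 50 mm below that) and 20 mm high. Its origin is the centre of its underside, z up. About 50 g.
- vial: Loose slim clear vial with a black cap, standing, 24 mm in diameter (cap 26 mm, from 44 mm up) and 60 mm high. Its origin is the centre of its underside, z up. About 40 g.
- jar: Loose squat clear glass jar with a wide black cap, standing, 58 mm in diameter (cap 60 mm, from 34 mm up) and 48 mm high. Its origin is the centre of its underside, z up. About 160 g.
- bottle: Loose amber glass bottle with a narrow black cap, standing, body 42 mm in diameter up to 62 mm, shoulder from there to 75 mm, cap 29 mm in diameter, 95 mm high in all: the tallest of the five. Its origin is the centre of its underside, z up. About 130 g.
- long_tray: Oblong grey plastic tray, fixed, 148 mm (x) by 238 mm (y) outside. Origin: centre of underside. Floor face at z 4 mm; walls 4 thick, top at 11 mm. A low rib along y (4 thick, at x -22, top at 9 mm) parts the narrow channel (x -70 to -24, robot's side) from the wide bay (x -20 to +70); both span y -115 to +115. Axes within 0.12 rad of the world's.
- square_tray: Square grey plastic tray without rib, fixed, 158 mm square outside, 150 inside. Origin: centre of underside. Floor face at z 4 mm; walls 4 thick, top at 11 mm. Axes within 0.12 rad of the world's.
- flask: Bystander, loose: conical glass flask, 80 mm in diameter at the foot, 120 mm high. Its origin is the centre of its underside, z up. 
- tube_rack: Bystander, loose: black test-tube rack with tubes, 70 mm (x) by 170 mm (y), 105 mm high. Its origin is the centre of its underside, z up. 
- burner: Bystander, loose: unlit bench burner, foot 80 mm in diameter, upright pipe 120 mm high. Its origin is the centre of its underside, z up. 
There are look-alikes about, which are no part of the job. There is more than one size of the loop_holder; the one meant has the size given above.

How it is judged:
By the outcome, as a careful person would: the job done as asked, in the order asked, and still so for the second after the job is handed in, with the robot touching nothing.
It also fails if it takes over 128 s, if anything falls off the work surface, if the arm or the gripper's body presses on something with over 40 N, if the wrist force passes 120 N, or if a joint passes its speed limit or range.

ROBOT

A 6-joint arm with a two-finger parallel gripper is mounted at the origin on the work surface. World frame = base frame: x ahead of the robot, y to its left, z up, the work surface at z = 0. Lengths are in mm, angles in degrees, forces in N, time in s.
With the tool pointing down it reaches from about 350 to 850 mm from the base axis. Payload 8.1 kg.
Tool frame: the origin (TCP) lies midway between the tips of the shut fingers; the grasp point (between the pads) lies 19 mm behind it; x points along the fingers, y is the direction in which the jaws open and shut, and the axes are right-handed (so a half turn about x gives the same grasp; the last joint's range is limited). The gripper opens to 85 mm and grips with 20 to 120 N. Pads are 22 mm wide; open, the fingers measure 114 mm over their backs; the gripper's body (76 mm by 85 mm) begins 54 mm behind the grasp point. The pads swing forward as they close: fully open they stand 13 mm farther back than shut.
Start: joints at [70.909, 7.471, 85.268, -0, 87.261, -4.893], TCP at [147.141, 581.683, 231.292] pointing down, gripper open.
Joint ranges: [-169.43, 169.43], [-51.17, 129.36], [1.28, 143.12], [-76.62, 256.62], [0, 156.53], [-152.29, 152.29]. Speed limits (degrees/s): [136.94, 136.94, 159.86, 180, 180, 180].

INTERFACE

Orientations are given as [roll, pitch, yaw] about the fixed x, y, z axes, in that order (R = Rz(yaw) Ry(pitch) Rx(roll)).
In Python, from bench import r gives the robot as it stands.
- The arm moves only by the tool move_arm, never from a script. Its argument "deltas" is a list of rows, each a list of 2 entries, a list of its own where there are three numbers: the shift along the tool's x, y, z in mm, then the turn about the tool's x in degrees. A call has 1 to 12 rows; each row is the pose to reach, as a shift and turn from the pose measured when the call began, along the tool's axes at that moment; what a row does not reach only later rows make up. A row lasts 1/8 s, in which the tool goes at most 62.5 mm and 10.7 degrees, less where a joint would pass 70% of its speed; a pose out of reach is approached as far as the arm can. A call with a gripper value outside its range is refused whole. "jaw" is the opening, from -1 (shut) to 1 (fully open), set as the call begins (left out, the last holds). The fingers move at their own pace and stop on an object; "squeeze" is the grip in N (left out, the last holds). Time passes only in rows, so rows that repeat a pose let the fingers close. It gives the time, the measured TCP pose, the force and the opening at its end, in the units of the state.
- r.sense(): the state, without advancing time (a new reading comes with each control period).
- r.snapshot(name): name is "scene" or "top" or "wrist"; returns (picture, depth): 384x512x3 uint8, red, green, blue; 384x512 float32, mm along the optical axis (not along the pixel's ray), 0 where there is no reading.
- r.get_calibration(name): a dict with "fovy" (degrees; the focal length in pixels is half the picture's height over the tangent of half this angle, whatever the lens; pixels are square), "cx", "cy" (the principal point, pixels), "k1" (the pictures are not rectified: a ray, as slopes to the right and down, at radius r is drawn at 1 + k1 r^2 times it, then the intrinsics apply), "position" and "attitude" of the camera in the world; the wrist camera has in their place "tool_from_camera" (4x4, takes a point from camera to tool coordinates, whose origin is the TCP and whose axes are the tool frame's). Camera axes: x right, y down, z forward; pixel columns grow to the right and rows downward; lengths in mm; the calibration is good to about 2 mm. A picture is of the moment at which its call begins: read the wrist's pose just before it. get_calibration takes no time and is no camera call.
- r.hand_in(): hands the job in, once; it reports no verdict.
The state is a dict: "time": time; "joint_pos": joint angles; "qd": joint speeds; "joint_efforts": joint torques, N m; "tool_pos": TCP position; "tcp_rot": TCP orientation; "ft_force": force on the tool from outside, world axes, zero at the start; "wrist_torque": the same for the moment, N m; "finger_gap": finger opening in mm.
Only numpy, scipy, OpenCV 4.12 (cv2) and the standard library are available. Lean on these libraries where they do the work, as an engineer would, in place of code of your own. Each camera call takes 0.05 s, during which the arm holds its last target. There are 200 camera calls.

## Working session

There is one attempt and no reset: what is moved stays moved. The work goes in short steps, Python scripts to look and compute and a tool call to move; the robot and the scene stay as the last step left them, time stands still between calls to the robot, and variables do not carry over. Pictures are saved under pics/ and viewed, about 12 in all and at most 16, crops included, and the job is handed in when it is done.

Besides the shell and the picture viewer there is one more tool, called as name(argument=value, ...) on one line, values as JSON. move_arm: Moves the arm, as the interface text tells. Its arguments: {"type":"object","properties":{"deltas":{"type":"array","items":{"type":"array"}},"jaw":{"type":"number"},"squeeze":{"type":"number"}},"required":["deltas"]}

```bash
mkdir -p pics; ls
cat > h.py <<'E'
import numpy as np, cv2
from bench import r
def snap(n,save=None):
    s=r.sense(); p,d=r.snapshot(n)
    if save: cv2.imwrite('pics/'+save,cv2.cvtColor(p,cv2.COLOR_RGB2BGR))
    return s,p,d
E
python3 - <<'E'
from h import *
print(r.sense())
for n in ("scene","top","wrist"): print(n,r.get_calibration(n))
a=snap("top","top0.png"); b=snap("scene","scene0.png")
np.savez("t0.npz",tp=a[1],td=a[2],sp=b[1],sd=b[2])
E
```

```text
pics
{'time': 0.0, 'joint_pos': array([ 7.09102531e+01,  7.51479276e+00,  8.53293236e+01,  4.95079133e-04,
        8.72596171e+01, -4.89073272e+00]), 'qd': array([-0.0713582 ,  0.00537861, -0.00888727, -0.01757547,  0.04531445,
        0.06822608]), 'joint_efforts': array([ 5.44062971e-05, -5.69390774e+01, -5.00560248e+01, -1.31798633e-04,
        1.43406243e-02, -4.98820910e-06]), 'tool_pos': array([146.9500736 , 581.17340941, 230.24727187]), 'tcp_rot': array([ -95.16384421,   89.89626534, -109.36288252]), 'ft_force': array([ 0.74539479, -0.62350826,  0.11929579]), 'wrist_torque': array([ 0.00676288, -0.00171314,  0.02199365]), 'finger_gap': 85.45176618079022}
scene {'fovy': 50.77080166036123, 'cx': 253.57625677961298, 'cy': 194.95835554979237, 'k1': -0.13588921146527985, 'position': array([1061.84844579,  563.59049733, 1154.02417995]), 'attitude': array([-1.45655527e+02,  5.63476761e-02,  1.37750752e+02])}
top {'fovy': 45.35506025433045, 'cx': 246.35127705616725, 'cy': 197.69211460553066, 'k1': 0.02912860637265698, 'position': array([ 370.66594769,   13.21584395, 1470.2767941 ]), 'attitude': array([-173.60801799,    0.92512732,  -91.33385179])}
wrist {'fovy': 71.65453745324366, 'cx': 260.6814761197632, 'cy': 192.55485887304422, 'k1': -0.009804589102697539, 'tool_from_camera': array([[-2.11072151e-05, -3.06250150e-01,  9.51951073e-01,
        -1.43400161e+02],
       [ 9.99999971e-01, -2.33566300e-04, -5.29675331e-05,
        -4.80549005e-01],
       [ 2.38565005e-04,  9.51951044e-01,  3.06250146e-01,
        -7.80356787e+01],
       [ 0.00000000e+00,  0.00000000e+00,  0.00000000e+00,
         1.00000000e+00]])}
```

View pics/top0.png

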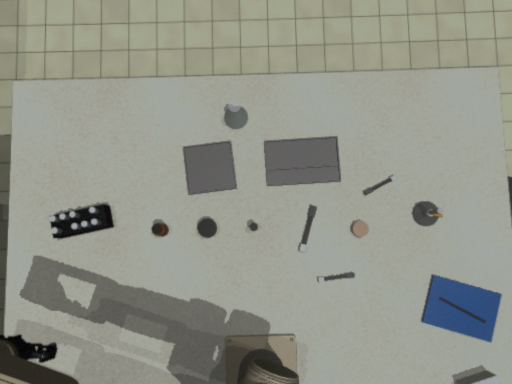

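View pics/scene0.png

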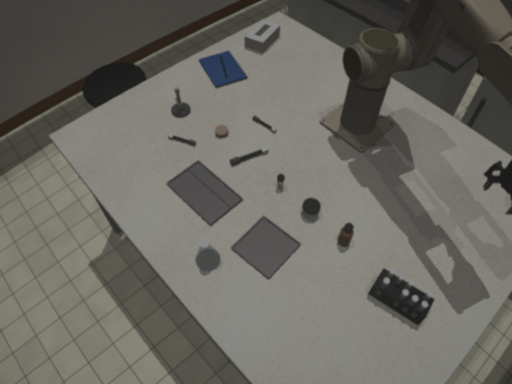

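Candidates for the loop holder in the top view are (308,228), (378,185) and (336,277). The other parts each appear once: bottle (160,228), jar (207,227), vial (253,226), dish (360,228). I'll measure all of them.

```bash
cat >> h.py <<'E'
from scipy.spatial.transform import Rotation as Ro
def campose(n,s=None):
    c=r.get_calibration(n); T=np.eye(4)
    if n=="wrist":
        T[:3,:3]=Ro.from_euler('xyz',s['tcp_rot'],degrees=True).as_matrix(); T[:3,3]=s['tool_pos']
        return c,T@c['tool_from_camera']
    T[:3,:3]=Ro.from_euler('xyz',c['attitude'],degrees=True).as_matrix(); T[:3,3]=c['position']
    return c,T
def K(c):
    f=192/np.tan(np.radians(c['fovy']/2)); return np.array([[f,0,c['cx']],[0,f,c['cy']],[0,0,1.]])
def rays(n,uv,s=None):
    c,T=campose(n,s)
    p=cv2.undistortPoints(np.array(uv,float).reshape(-1,1,2),K(c),np.array([c['k1'],0,0,0]))[:,0]
    return T[:3,3],np.c_[p,np.ones(len(p))]@T[:3,:3].T
def onplane(n,uv,z,s=None):
    o,d=rays(n,uv,s); return o+d*((z-o[2])/d[:,2])[:,None]
def cloud(n,depth,s=None):
    v,u=np.mgrid[:384,:512]; o,d=rays(n,np.c_[u.ravel(),v.ravel()],s)
    P=o+d*depth.ravel()[:,None]; return P.reshape(384,512,3)
def proj(n,P,s=None):
    c,T=campose(n,s); Ti=np.linalg.inv(T)
    q=cv2.projectPoints(np.array(P,float).reshape(-1,3),cv2.Rodrigues(Ti[:3,:3])[0],Ti[:3,3],K(c),np.array([c['k1'],0,0,0]))
    return q[0][:,0]
E
python3 - <<'E'
from h import *
a=np.load("t0.npz"); P=cloud("top",a['td']); z=P[...,2]
# bench level
print("bench z",[round(float(np.median(z[v-3:v+4,u-3:u+4])),1) for u,v in((120,150),(280,205),(400,260),(230,260))])
m=((z>6)&(z<200)&(a['td']>0)).astype(np.uint8)
m[300:]=0
n,l,st,ce=cv2.connectedComponentsWithStats(m)
for i in range(1,n):
    if st[i,4]<15: continue
    q=P[l==i]; uv=np.argwhere(l==i)[:,::-1].astype(np.float32)
    R=cv2.minAreaRect(q[:,:2].astype(np.float32))
    print(np.round(ce[i]),st[i,4],"c",np.round(R[0]),"size",np.round(R[1]),"ang",round(R[2],1),"zmax",round(float(np.percentile(q[:,2],95)),1))
p=cv2.cvtColor(a['tp'],cv2.COLOR_RGB2BGR)[130:300,140:400]
cv2.imwrite("pics/c1.png",cv2.resize(p,None,fx=3,fy=3,interpolation=cv2.INTER_CUBIC))
E
```

```text
bench z [0.3, 0.7, -0.2, 0.1]
[236. 115.] 494 c [797.  59.] size [64. 78.] ang 13.7 zmax 122.1
[294. 141.] 203 c [ 716. -142.] size [ 40. 246.] ang 7.5 zmax 14.7
[215. 147.] 139 c [708. 138.] size [163.  73.] ang 70.3 zmax 15.2
[337. 153.] 43 c [ 674. -262.] size [80. 20.] ang 15.6 zmax 15.6
[192. 178.] 151 c [634. 188.] size [158.  82.] ang 6.2 zmax 14.5
[215. 154.] 54 c [685. 129.] size [35. 61.] ang 20.7 zmax 11.6
[297. 156.] 30 c [ 669. -131.] size [52. 19.] ang 48.0 zmax 10.9
[272. 168.] 108 c [631. -61.] size [92. 59.] ang 1.7 zmax 12.7
[219. 160.] 16 c [663. 119.] size [15. 25.] ang 56.1 zmax 11.0
[284. 158.] 17 c [661. -90.] size [36. 14.] ang 88.9 zmax 10.4
[327. 165.] 31 c [ 638. -225.] size [18. 57.] ang 1.2 zmax 15.5
[197. 167.] 24 c [639. 190.] size [16. 25.] ang 68.2 zmax 10.7
[305. 167.] 47 c [ 630. -158.] size [55. 22.] ang 74.4 zmax 11.7
[212. 169.] 15 c [631. 140.] size [13. 20.] ang 35.8 zmax 10.0
[230. 181.] 92 c [598. 101.] size [74. 71.] ang 6.8 zmax 15.1
[289. 169.] 23 c [ 625. -106.] size [17. 28.] ang 48.6 zmax 10.7
[314. 179.] 192 c [ 593. -171.] size [ 46. 
[... 238 characters left out ...]
. -47.] size [30. 26.] ang 43.5 zmax 16.7
[200. 183.] 19 c [586. 179.] size [25. 16.] ang 61.4 zmax 10.0
[427. 213.] 552 c [ 473. -532.] size [78. 81.] ang 29.1 zmax 117.5
[ 81. 221.] 1497 c [475. 556.] size [ 83. 186.] ang 10.8 zmax 106.7
[307. 228.] 267 c [ 432. -160.] size [ 28. 150.] ang 70.9 zmax 23.3
[207. 227.] 300 c [441. 157.] size [56. 59.] ang 87.9 zmax 52.9
[160. 229.] 191 c [439. 308.] size [43. 49.] ang 23.2 zmax 98.5
[360. 228.] 235 c [ 428. -321.] size [52. 52.] ang 39.7 zmax 25.2
[254. 226.] 58 c [441.  12.] size [22. 25.] ang 88.5 zmax 65.2
[337. 277.] 155 c [ 278. -242.] size [ 19. 117.] ang 7.9 zmax 19.2
[458. 291.] 1077 c [ 240. -628.] size [220.  73.] ang 88.7 zmax 17.3
```

View pics/c1.png

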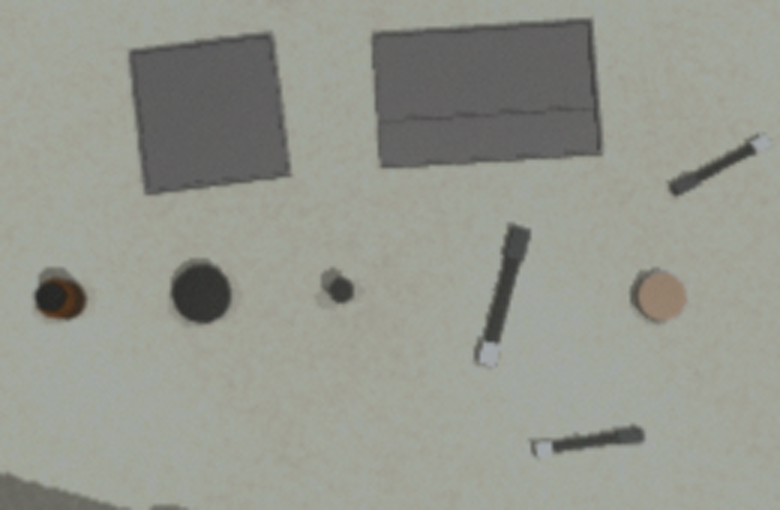

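In the crop, the holder at (502,295) is 150 mm long (height map). The other two, at (715,165) and (590,442), are about 115 mm, so they are decoys. Next: tray poses from their corners, and move numbers.

```bash
cat >> h.py <<'E'
def plan(x,y,z,jaw_yaw=None,s=None):
    """shift (tool axes) and turn about tool x to reach TCP xyz with jaw axis at world angle jaw_yaw (mod 180, j6-safe)"""
    s=s or r.sense(); R=Ro.from_euler('xyz',s['tcp_rot'],degrees=True).as_matrix()
    d=R.T@(np.array([x,y,z])-s['tool_pos']); y0=np.degrees(np.arctan2(R[1,1],R[0,1]))
    out=dict(shift=np.round(d,1),jaw_now=round(y0,1),tcp=np.round(s['tool_pos'],1),j6=round(s['joint_pos'][5],1),t=round(s['time'],2),gap=round(s['finger_gap'],1),F=np.round(s['ft_force'],1))
    if jaw_yaw is not None: out['turn']=round(-((jaw_yaw-y0+90)%180-90),1)  # tool x is down
    print(out); return out
E
python3 - <<'E'
from h import *
off=np.array([140,130])
def tray(name,c,dims):
    c=np.array(c)/3.+off
    Q=onplane("top",c,11)[:,:2]; 
    print(name,"corners",np.round(Q).tolist(),"centre",np.round(Q.mean(0),1),"sides",[round(float(np.linalg.norm(Q[i]-Q[(i+1)%4])),1) for i in range(4)])
    e=[(Q[0]-Q[1]),(Q[3]-Q[2])]; f=[(Q[0]-Q[3]),(Q[1]-Q[2])]
    print(" yaw from y-edges",[round(float(np.degrees(np.arctan2(-v[0],v[1]))),1) for v in e]," x-edges",[round(float(np.degrees(np.arctan2(v[1],v[0]))),1) for v in f])
tray("long",[(373,33),(591,20),(602,154),(382,167)],0)
tray("square",[(130,50),(271,33),(290,176),(147,193)],0)
R=Ro.from_euler('xyz',r.sense()['tcp_rot'],degrees=True).as_matrix(); print(np.round(R,2))
plan(440,250,230); plan(440,-100,230,0)
E
```

```text
long corners [[718.0, -30.0], [726.0, -264.0], [580.0, -269.0], [572.0, -35.0]] centre [ 648.7 -149.6] sides [234.8, 145.9, 234.5, 146.2]
 yaw from y-edges [1.9, 1.9]  x-edges [2.2, 2.0]
square corners [[706.0, 233.0], [721.0, 81.0], [565.0, 63.0], [550.0, 216.0]] centre [635.4 148.4] sides [153.4, 157.2, 153.8, 156.9]
 yaw from y-edges [5.5, 5.4]  x-edges [6.2, 6.3]
[[-0.    0.25  0.97]
 [-0.    0.97 -0.25]
 [-1.   -0.   -0.  ]]
{'shift': array([   0.7, -249.2,  365.3]), 'jaw_now': np.float64(75.8), 'tcp': array([147. , 581.2, 230.4]), 'j6': np.float64(-4.9), 't': 0.1, 'gap': 85.1, 'F': array([ 0.3,  0.4, -0.1])}
{'shift': array([   1.3, -588.5,  451.2]), 'jaw_now': np.float64(75.8), 'tcp': array([147. , 581.2, 230.4]), 'j6': np.float64(-4.9), 't': 0.1, 'gap': 85.1, 'F': array([ 0.3,  0.4, -0.1]), 'turn': np.float64(75.8)}
```

move_arm(deltas=[[[0, -31, 45], 0], [[0, -62, 91], 0], [[0, -93, 137], 0], [[0, -125, 183], 0], [[0, -156, 228], 0], [[0, -187, 274], 0], [[0, -218, 320], 0], [[0, -249, 350], 0], [[0, -249, 350], 0], [[0, -249, 350], 0]])

```text
time: 1.35
tool_pos: [424.9, 254.2, 230.4]
tcp_rot: [-119.4, 89.9, -133.7]
ft_force: [-0.1, 0.6, -0.1]
finger_gap: 85.3
```

Run:
```python
from h import *
s,p,d=snap("wrist","w1.png"); np.savez("w1.npz",p=p,d=d,**s); print(s['time'],s['tool_pos'],s['qd'])
plan(400,-100,230,0)
```

```text
1.35 [424.87318402 254.18090355 230.3997556 ] [ 1.44185108  0.00680892 -0.09106716  0.01404811 -0.00372083 -0.04560874]
{'shift': array([   1. , -349.8,   62.9]), 'jaw_now': np.float64(75.8), 'tcp': array([424.6, 254.6, 230.5]), 'j6': np.float64(-50.8), 't': 1.4, 'gap': 85.2, 'F': array([-0.1, -0. , -0.4]), 'turn': np.float64(75.8)}
```

View pics/w1.png

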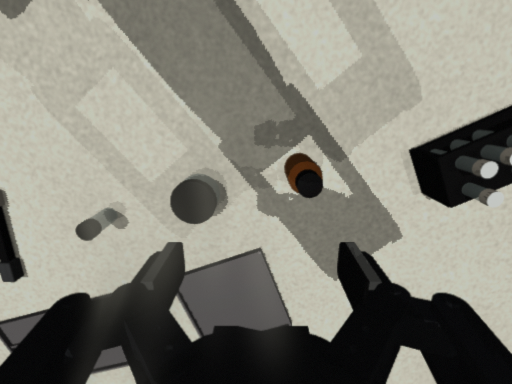

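The wrist view shows the bottle at (303,175), jar (194,201) and vial (88,230). The jaw axis already lies across the holder, so I'll move on to it.

move_arm(deltas=[[[0, -45, 8], 0], [[0, -90, 16], 0], [[0, -140, 25], 0], [[0, -190, 34], 0], [[0, -240, 43], 0], [[0, -290, 52], 0], [[0, -340, 61], 0], [[0, -385, 69], 0], [[0, -400, 72], 0], [[0, -400, 72], 0], [[0, -400, 72], 0]])

```text
time: 2.78
tool_pos: [396.8, -149.4, 231.0]
tcp_rot: [-137.7, 89.9, -151.8]
ft_force: [0.4, 0.6, 0.5]
finger_gap: 85.3
```

Run:
```python
from h import *
s,p,d=snap("wrist","w2.png"); np.savez("w2.npz",p=p,d=d,**s); print(s['time'],s['tool_pos'],s['joint_pos'])
```

```text
2.775 [ 396.84835357 -149.36505508  230.96659331] [-2.75005562e+01 -2.08660059e+01  1.11448904e+02 -6.91347022e-02
  8.94642032e+01 -1.03424483e+02]
```

View pics/w2.png

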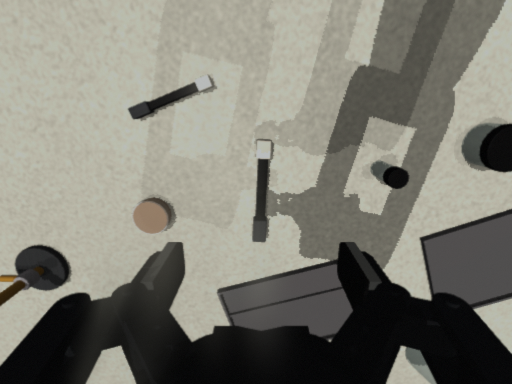

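The holder runs from its white guard (263,149) to its dark head (260,232), the dish is at (152,215) and the vial cap at (396,177). I'll measure these by height mask.

Run:
```python
from h import *
def load(f): 
    a=np.load(f); return a,{k:a[k] for k in('tool_pos','tcp_rot')}
def comp(f,uv,zlo,zhi=300,win=60):
    a,s=load(f); P=cloud("wrist",a['d'],s); z=P[...,2]
    m=((z>zlo)&(z<zhi)&(a['d']>0)).astype(np.uint8); _,l,_,_=cv2.connectedComponentsWithStats(m)
    k=l[uv[1],uv[0]]; return a,s,P[l==k],l==k
a,s,q,m=comp("w2.npz",(262,190),6)
R=cv2.minAreaRect(q[:,:2].astype(np.float32)); print("holder cloud",R,"z",np.percentile(q[:,2],[5,50,95]))
# head/guard top faces by ray at z=20, brightness split
g=a['p'].mean(2); 
for n,sel in(("guard",m&(g>110)),("all",m)):
    uv=np.argwhere(sel)[:,::-1].astype(np.float32); 
    Q=onplane("wrist",uv,20,s)[:,:2]; R=cv2.minAreaRect(Q.astype(np.float32)); print(n,len(Q),np.round(R[0],1),np.round(R[1],1),round(R[2],1))
for n,f,uv,h,zl in(("dish","w2.npz",(152,215),20,12),("vial","w2.npz",(396,177),60,50),("jar","w1.npz",(194,201),48,40),("bottle","w1.npz",(308,184),95,85)):
    a,s,q,m=comp(f,uv,zl); c,rad=cv2.minEnclosingCircle(q[:,:2].astype(np.float32))
    uv=np.argwhere(m)[:,::-1]; print(n,"cloud",np.round(c,1),"d",round(2*rad,1),"z",round(float(np.median(q[:,2])),1),"ray centre",np.round(onplane("wrist",[uv.mean(0)],h,s)[0,:2],1))
```

```text
holder cloud ((432.9017333984375, -158.93722534179688), (19.93035888671875, 149.370849609375), 73.08080291748047) z [16.16631831 18.63829928 21.4399481 ]
guard 287 [ 433.  -159.1] [ 19.7 148.8] 73.1
all 1206 [ 432.2 -158.8] [ 19.9 150.5] 73.1
dish cloud [ 429.2 -323.8] d 54.7 z 20.5 ray centre [ 427.4 -322.1]
vial cloud [442.1  11.4] d 26.2 z 60.5 ray centre [440.4  10. ]
jar cloud [442.2 156.9] d 60.2 z 48.6 ray centre [440.4 158.1]
bottle cloud [440.6 304.2] d 28.7 z 95.6 ray centre [439.2 304. ]
```

Run:
```python
from h import *
plan(458.5,-166.8,60,73.1); plan(458.5,-166.8,9,73.1)
```

```text
{'shift': array([171. ,  -1.8,  64.2]), 'jaw_now': np.float64(75.9), 'tcp': array([ 396.9, -149.4,  231. ]), 'j6': np.float64(-103.4), 't': 2.83, 'gap': 85.3, 'F': array([0.3, 0.7, 0.6]), 'turn': np.float64(2.8)}
{'shift': array([222. ,  -1.7,  64.2]), 'jaw_now': np.float64(75.9), 'tcp': array([ 396.9, -149.4,  231. ]), 'j6': np.float64(-103.4), 't': 2.83, 'gap': 85.3, 'F': array([0.3, 0.7, 0.6]), 'turn': np.float64(2.8)}
```

move_arm(deltas=[[[30, 0, 32], 1], [[75, -1, 64], 2.8], [[120, -2, 64], 2.8], [[160, -2, 64], 2.8], [[190, -2, 64], 2.8], [[208, -2, 64], 2.8], [[218, -2, 64], 2.8], [[222, -2, 64], 2.8], [[222, -2, 64], 2.8], [[222, -2, 64], 2.8]])

```text
time: 4.08
tool_pos: [459.0, -167.5, 9.9]
tcp_rot: [-59.6, 89.9, -76.5]
ft_force: [-0.7, -0.2, 0.7]
finger_gap: 85.5
```

move_arm(deltas=[[[0, 0, 0], 0], [[0, 0, 0], 0], [[0, 0, 0], 0], [[0, 0, 0], 0], [[0, 0, 0], 0], [[0, 0, 0], 0]], jaw=-1, squeeze=50)

```text
time: 4.82
tool_pos: [459.1, -167.6, 10.2]
tcp_rot: [-54.0, 89.9, -70.9]
ft_force: [-0.6, -0.9, 3.2]
finger_gap: 12.0
```

move_arm(deltas=[[[0, 0, 0], 0], [[-5, 0, 0], 0], [[-12, 0, 0], 0], [[-25, 0, 0], 0], [[-40, 0, 0], 0], [[-40, 0, 0], 0], [[-40, 0, 0], 0]])

```text
time: 5.7
tool_pos: [459.2, -167.5, 50.3]
tcp_rot: [-45.4, 89.9, -62.3]
ft_force: [-0.7, -0.1, -0.0]
finger_gap: 12.1
```

Run:
```python
from h import *
s,p,d=snap("wrist","w3.png"); np.savez("w3.npz",p=p,d=d,**s)
P=cloud("wrist",d,s); 
for u,v in((261,150),(262,170),(262,190)): print((u,v),np.round(P[v,u],1))
th=np.radians(2); c=np.array([648.7,-149.6])
R=np.array([[np.cos(th),-np.sin(th)],[np.sin(th),np.cos(th)]]); t=c+R@[-47,-27]; print("place",t)
plan(*t,60,2.0)
```

```text
(261, 150) [ 404.5 -151.3   57.1]
(262, 170) [ 414.5 -153.7   58. ]
(262, 190) [ 424.9 -156.9   58.2]
place [ 602.67091754 -178.22382867]
{'shift': array([-10.1,  31.3, 140.8]), 'jaw_now': np.float64(73.1), 'tcp': array([ 458.8, -167.4,   49.9]), 'j6': np.float64(-99.1), 't': 5.75, 'gap': 12.5, 'F': array([ 0.3, -0.9, -1.1]), 'turn': np.float64(71.1)}
```

View pics/w3.png

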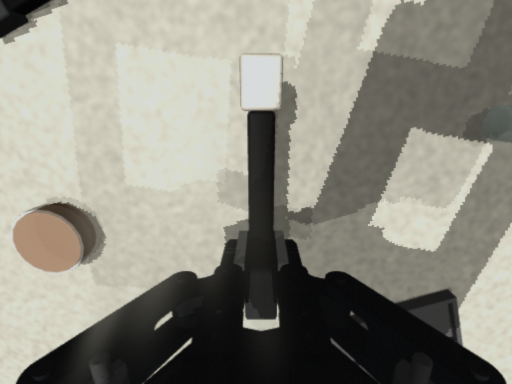

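The holder is held level: the stem top reads 57–58 mm along its length. Now I'll carry it over the channel.

move_arm(deltas=[[[-3, 2, 8], 4], [[-6, 6, 25], 12], [[-10, 10, 45], 21], [[-10, 14, 65], 30], [[-10, 18, 85], 39], [[-10, 22, 105], 48], [[-10, 26, 122], 57], [[-10, 29, 134], 65], [[-10, 31, 141], 71], [[-10, 31, 141], 71], [[-10, 31, 141], 71], [[-10, 31, 141], 71]])

```text
time: 7.25
tool_pos: [602.3, -178.6, 59.7]
tcp_rot: [-11.5, 89.9, -99.3]
ft_force: [0.2, -0.5, -0.9]
finger_gap: 12.1
```

Run:
```python
from h import *
s,p,d=snap("wrist","w4.png"); np.savez("w4.npz",p=p,d=d,**s)
plan(602.7,-178.2,13.5,2.0,s)
# where tray features should be drawn if tray estimate is right (wrist view)
th=np.radians(2); c=np.array([648.7,-149.6]); R=np.array([[np.cos(th),-np.sin(th)],[np.sin(th),np.cos(th)]])
L=[(-74,119,11),(-74,-119,11),(-22,115,9),(-22,-115,9),(74,119,11)]
W=[[*(c+R@l[:2]),l[2]] for l in L]; uv=proj("wrist",W,s); print(np.round(uv))
im=cv2.cvtColor(p,cv2.COLOR_RGB2BGR)
for i,j in((0,1),(2,3),(0,4)): cv2.line(im,tuple(map(int,uv[i])),tuple(map(int,uv[j])),(0,0,255),1)
cv2.imwrite("pics/w4o.png",im)
```

```text
{'shift': array([46.2,  0.4, -0.4]), 'jaw_now': np.float64(2.2), 'tcp': array([ 602.3, -178.6,   59.7]), 'j6': np.float64(-23.3), 't': 7.25, 'gap': 12.1, 'F': array([ 0.2, -0.5, -0.9]), 'turn': np.float64(0.2)}
[[217. -10.]
 [230. 308.]
 [302.  -1.]
 [289. 303.]
 [458.  -8.]]
```

View pics/w4o.png

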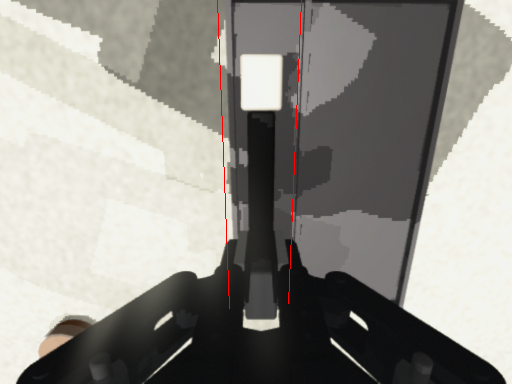

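Run:
```python
from h import *
a=np.load("w4.npz"); s={k:a[k] for k in('tool_pos','tcp_rot')}
P=cloud("wrist",a['d'],s)
for v in (30,60,130,190): # profile along row
    print(v,[(u,round(float(P[v,u,0])),round(float(np.median(P[v-3:v+4,u,2])),1)) for u in list(range(214,246,2))+list(range(286,314,2))])
im=cv2.cvtColor(a['p'],cv2.COLOR_RGB2BGR)[0:240,205:475]
cv2.imwrite("pics/w4c.png",cv2.convertScaleAbs(cv2.resize(im,None,fx=2.4,fy=2.4,interpolation=cv2.INTER_CUBIC),alpha=1.5))
```

```text
30 [(214, 567, 1.2), (216, 568, 0.3), (218, 569, 1.2), (220, 571, 0.7), (222, 572, 1.1), (224, 573, 0.7), (226, 576, 12.5), (228, 577, 11.7), (230, 578, 12.1), (232, 579, 5.5), (234, 580, 4.5), (236, 582, 4.8), (238, 583, 4.6), (240, 584, 5.2), (242, 586, 5.1), (244, 587, 5.3), (286, 614, 4.7), (288, 616, 4.2), (290, 617, 5.0), (292, 618, 4.6), (294, 620, 5.1), (296, 621, 5.2), (298, 622, 4.8), (300, 624, 4.8), (302, 625, 4.8), (304, 625, 9.9), (306, 627, 9.8), (308, 628, 9.9), (310, 630, 4.7), (312, 631, 5.3)]
60 [(214, 566, 0.4), (216, 568, 0.0), (218, 569, 1.0), (220, 571, 0.6), (222, 572, 0.3), (224, 573, 0.6), (226, 576, 11.7), (228, 577, 11.4), (230, 579, 11.9), (232, 580, 11.5), (234, 580, 5.2), (236, 582, 4.8), (238, 583, 4.4), (240, 590, 69.5), (242, 590, 70.1), (244, 591, 69.9), (286, 616, 4.4), (288, 617, 5.3), (290, 618, 4.7), (292, 620, 5.2), (294, 621, 4.8), (296, 622, 4.2), (298, 624, 4.7), (300, 625, 4.5), (302, 626, 8.5), (304, 627, 9.5), (306, 628, 9.9), (308, 630, 9.2), (310, 632, 5.0), (312, 633, 4.5)]
130 [(214, 565, 0.6), (216, 567, 1.2), (218, 569, 1.1), (220, 
[... 274 characters left out ...]
 623, 4.5), (294, 624, 4.3), (296, 626, 4.7), (298, 627, 5.2), (300, 628, 10.1), (302, 630, 9.8), (304, 631, 9.0), (306, 633, 4.8), (308, 635, 4.8), (310, 636, 5.1), (312, 638, 4.5)]
190 [(214, 565, 0.7), (216, 567, 1.5), (218, 568, 0.8), (220, 570, 1.1), (222, 571, 0.6), (224, 573, 0.9), (226, 574, 1.1), (228, 576, 0.5), (230, 578, 0.9), (232, 580, 11.9), (234, 582, 12.3), (236, 583, 10.7), (238, 584, 5.1), (240, 586, 4.6), (242, 587, 4.6), (244, 589, 4.6), (286, 622, 4.6), (288, 623, 4.3), (290, 625, 5.2), (292, 627, 5.1), (294, 628, 4.7), (296, 629, 6.4), (298, 630, 9.4), (300, 632, 9.7), (302, 634, 4.9), (304, 636, 4.6), (306, 637, 4.7), (308, 639, 5.1), (310, 640, 4.9), (312, 642, 4.9)]
```

View pics/w4c.png

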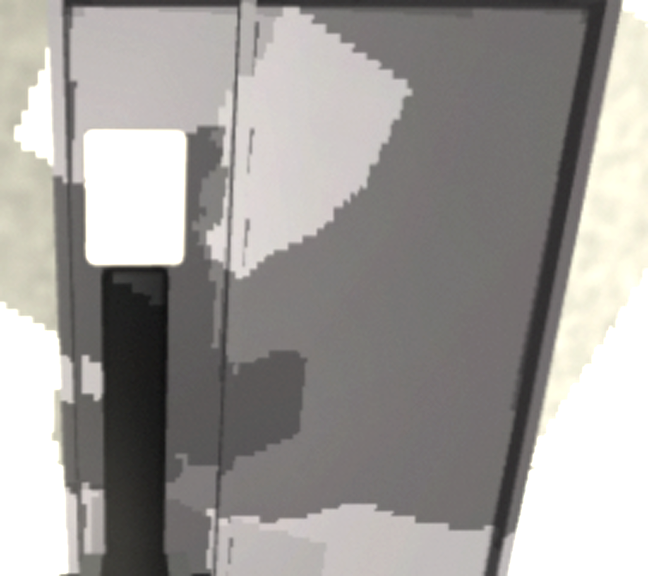

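Run:
```python
from h import *
a=np.load("w4.npz"); s={k:a[k] for k in('tool_pos','tcp_rot')}
P=cloud("wrist",a['d'],s); z=P[...,2]
def fit(m): 
    q=P[m][:,:2]; k=np.polyfit(q[:,1],q[:,0],1); 
    for _ in range(4):
        e=q[:,0]-np.polyval(k,q[:,1]); q=q[abs(e)<max(2.5,1.5*e.std())]; k=np.polyfit(q[:,1],q[:,0],1)
    return k,len(q)
U,V=np.meshgrid(np.arange(512),np.arange(384))
for n,m in(("wall",(z>9)&(z<14)&(U<240)&(U>222)&(V>15)&(V<220)),("rib",(z>8)&(z<11)&(U>288)&(U<312)&(V>15)&(V<220)),("right",(z>9)&(z<14)&(U>400)&(U<465)&(V>15)&(V<280))):
    k,c=fit(m); print(n,c,"yaw",np.degrees(np.arctan(-k[0])),"x at y=-50,-150,-178",np.polyval(k,[-50,-150,-178]))
m=(z>9)&(z<14)&(V<12)&(U>320)&(U<440); print("far wall y",np.median(P[m][:,1]),"x",np.median(P[m][:,0]),m.sum(), np.percentile(P[m][:,1],[5,95]))
```

```text
wall 1252 yaw 2.193542793137142 x at y=-50,-150,-178 [577.10992498 580.94025094 582.01274221]
rib 1185 yaw 2.1185878114857077 x at y=-50,-150,-178 [627.02736686 630.72668626 631.76249569]
right 1911 yaw 2.325882765337969 x at y=-50,-150,-178 [720.34671495 724.40837749 725.545643  ]
far wall y -33.53629096666671 x 690.5844230572898 75 [-35.34287103 -32.77577291]
```

Wrist depth puts the tray at about (652.7, -151.5) with yaw 2.2°, so the top camera was about 4 mm low in x. I'll shift and lower gently.

move_arm(deltas=[[[3, 2, 1], 0], [[12, 4.4, 1.9], 0], [[22, 4.4, 1.9], 0], [[31, 4.4, 1.9], 0], [[37, 4.4, 1.9], 0], [[40, 4.4, 1.9], 0], [[42, 4.4, 1.9], 0], [[43, 4.4, 1.9], 0], [[44, 4.4, 1.9], 0], [[44, 4.4, 1.9], 0]])

```text
time: 8.55
tool_pos: [607.0, -180.4, 15.9]
tcp_rot: [3.6, 89.9, -84.2]
ft_force: [0.2, 1.3, -1.1]
finger_gap: 12.1
```

Run:
```python
from h import *
for i in range(3): plan(606.9,-180.3,14.3,2.2)
```

```text
{'shift': array([ 1.6, -0.1, -0.1]), 'jaw_now': np.float64(2.2), 'tcp': array([ 607. , -180.4,   15.9]), 'j6': np.float64(-23.3), 't': 8.55, 'gap': 12.1, 'F': array([ 0.2,  1.3, -1.1]), 'turn': np.float64(-0.0)}
{'shift': array([ 1.6, -0.1, -0.1]), 'jaw_now': np.float64(2.2), 'tcp': array([ 607. , -180.4,   15.9]), 'j6': np.float64(-23.3), 't': 8.55, 'gap': 12.1, 'F': array([ 0.2,  1.3, -1.1]), 'turn': np.float64(-0.0)}
{'shift': array([ 1.6, -0.1, -0.1]), 'jaw_now': np.float64(2.2), 'tcp': array([ 607. , -180.4,   15.9]), 'j6': np.float64(-23.3), 't': 8.55, 'gap': 12.1, 'F': array([ 0.2,  1.3, -1.1]), 'turn': np.float64(-0.0)}
```

move_arm(deltas=[[[0.5, 0, 0], 0], [[1, 0, 0], 0], [[1.4, 0, 0], 0], [[1.7, 0, 0], 0], [[2, 0, 0], 0], [[2, 0, 0], 0]])

```text
time: 9.3
tool_pos: [607.0, -180.4, 14.2]
tcp_rot: [3.7, 89.9, -84.1]
ft_force: [-2.0, 1.0, 2.3]
finger_gap: 12.3
```

move_arm(deltas=[[[0.4, 0, 0], 0], [[0.4, 0, 0], 0], [[0.4, 0, 0], 0]])

```text
time: 9.68
tool_pos: [607.0, -180.4, 14.2]
tcp_rot: [4.1, 89.9, -83.7]
ft_force: [-3.4, 1.1, 5.4]
finger_gap: 12.0
```

move_arm(deltas=[[[0, 0, 0], 0], [[0, 0, 0], 0], [[0, 0, 0], 0], [[-4, 0, 0], 0], [[-20, 0, 0], 0], [[-60, 0, 0], 0], [[-110, 0, 0], 0], [[-160, 0, 0], 0], [[-160, 0, 0], 0]], jaw=1)

```text
time: 10.8
tool_pos: [610.6, -181.5, 182.3]
tcp_rot: [60.1, 89.3, -27.7]
ft_force: [0.8, -0.0, 1.2]
finger_gap: 85.1
```

Run:
```python
from h import *
s,p,d=snap("wrist","w5.png"); np.savez("w5.npz",p=p,d=d,**s)
plan(390,-315,175,92.0,s)
P=cloud("wrist",d,s); z=P[...,2]
q=P[(z>12)&(z<26)&(abs(P[...,0]-607)<20)&(abs(P[...,1]+152)<100)]
R=cv2.minAreaRect(q[:,:2].astype(np.float32)); print(R,np.percentile(q[:,2],[5,50,95]))
```

```text
{'shift': array([   5.6, -225.6,  124.9]), 'jaw_now': np.float64(2.2), 'tcp': array([ 610.6, -181.5,  182.3]), 'j6': np.float64(-23.3), 't': 10.8, 'gap': 85.1, 'F': array([ 0.8, -0. ,  1.2]), 'turn': np.float64(-89.8)}
((606.067138671875, -154.1226043701172), (19.593759536743164, 149.17047119140625), 1.9405344724655151) [20.3551503  22.78648837 25.37430385]
```

View pics/w5.png

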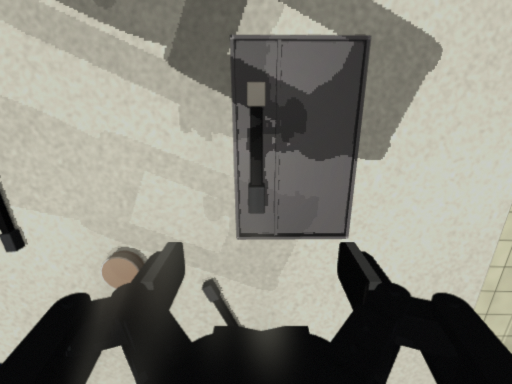

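The holder lies centred in the channel (rect 150×20 at (606,-154), top z about 23). Next is the dish at about (428.3, -323).

move_arm(deltas=[[[4, -16, 11], 8], [[8, -34, 24], 18], [[12, -54, 39], 28], [[16, -76, 55], 38], [[22, -98, 70], 48], [[30, -120, 86], 58], [[40, -142, 102], 68], [[55, -164, 118], 78], [[75, -182, 130], 86], [[90, -187.6, 134.4], 90], [[100, -187.6, 134.4], 90], [[100, -187.6, 134.4], 90]])

```text
time: 12.35
tool_pos: [426.9, -321.9, 77.0]
tcp_rot: [152.4, 89.7, -25.3]
ft_force: [0.8, -0.2, 0.2]
finger_gap: 84.8
```

Run:
```python
from h import *
s,p,d=snap("wrist"); P=cloud("wrist",d,s); z=P[...,2]
q=P[(z>14)&(z<26)&(np.hypot(P[...,0]-428,P[...,1]+323)<40)]; print(len(q),np.median(q[:,2]))
c=cv2.minEnclosingCircle(q[:,:2].astype(np.float32)); print(c, cv2.minAreaRect(q[:,:2].astype(np.float32)))
plan(428.3,-323,4,92.2,s)
```

```text
3305 20.754965097998422
((429.8045349121094, -323.55743408203125), 26.936555862426758) ((430.162353515625, -323.46234130859375), (52.86265563964844, 53.07590866088867), 74.68756866455078)
{'shift': array([73.,  1., -1.]), 'jaw_now': np.float64(-87.7), 'tcp': array([ 426.9, -321.9,   77. ]), 'j6': np.float64(45.1), 't': 12.35, 'gap': 84.8, 'F': array([ 0.8, -0.2,  0.2]), 'turn': np.float64(0.1)}
```

move_arm(deltas=[[[10, 1.4, -2.2], 0], [[25, 1.4, -2.2], 0], [[42, 1.4, -2.2], 0], [[57, 1.4, -2.2], 0], [[67, 1.4, -2.2], 0], [[71, 1.4, -2.2], 0], [[73, 1.4, -2.2], 0], [[73, 1.4, -2.2], 0]])

```text
time: 13.4
tool_pos: [430.4, -324.1, 5.3]
tcp_rot: [147.7, 89.6, -30.1]
ft_force: [0.4, -0.1, 1.0]
finger_gap: 85.3
```

move_arm(deltas=[[[0, 0, 0], 0], [[0, 0, 0], 0], [[0, 0, 0], 0], [[0, 0, 0], 0], [[0, 0, 0], 0]], jaw=-1, squeeze=30)

```text
time: 14.02
tool_pos: [430.8, -324.5, 6.1]
tcp_rot: [145.7, 89.5, -32.0]
ft_force: [-1.9, 0.6, 5.3]
finger_gap: 52.4
```

move_arm(deltas=[[[0, 0, 0], 0], [[-3, 0, 0], 0], [[-10, 0, 0], 0], [[-25, 0, 0], 0], [[-45, 0, 0], 0], [[-56, 0, 0], 0], [[-56, 0, 0], 0]])

```text
time: 14.9
tool_pos: [431.3, -325.0, 63.7]
tcp_rot: [143.2, 89.3, -34.5]
ft_force: [0.4, 0.1, -1.0]
finger_gap: 52.3
```

Run:
```python
from h import *
s,p,d=snap("wrist","w6.png"); P=cloud("wrist",d,s)
c=np.array([652.7,-151.5]); th=np.radians(2.2); R=np.array([[np.cos(th),-np.sin(th)],[np.sin(th),np.cos(th)]])
t=c+R@[25,-50]; print(t); plan(*t,60,92.2,s)
for u,v in((261,285),(261,265),(250,275)): print(np.round(P[v,u],1))
```

```text
[ 679.60096336 -200.50345059]
{'shift': array([   5.2, -114.5, -253.1]), 'jaw_now': np.float64(-87.7), 'tcp': array([ 431.3, -325. ,   63.7]), 'j6': np.float64(45.2), 't': 14.9, 'gap': 52.3, 'F': array([ 0.4,  0.1, -1. ]), 'turn': np.float64(0.1)}
[ 413.7 -326.4   79.1]
[ 425.9 -325.9   77.8]
[ 419.6 -319.9   78.4]
```

View pics/w6.png

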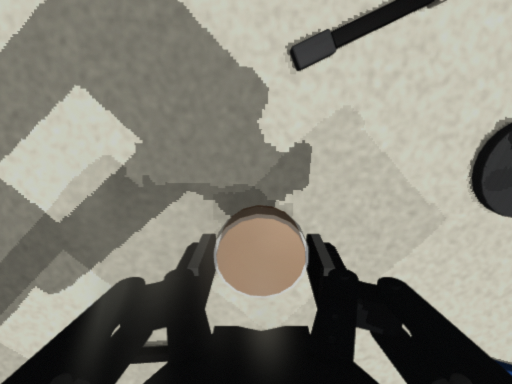

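The dish is held flat at (261,255) in the image, with a lid gap of 52. I'll carry it to the bay at (679.6, -200.5).

move_arm(deltas=[[[0, -6, -13], 0], [[1, -19, -42], 0], [[1, -35, -78], 0], [[2, -53, -118], 0], [[3, -71, -158], 0], [[4, -88, -196], 0], [[4, -101, -225], 0], [[5, -110, -244], 0], [[5, -114.5, -253], 0], [[5, -114.5, -253], 0], [[5, -114.5, -253], 0]])

```text
time: 16.32
tool_pos: [678.2, -200.3, 58.6]
tcp_rot: [142.0, 89.5, -35.7]
ft_force: [0.4, -0.6, -0.0]
finger_gap: 52.4
```

Run:
```python
from h import *
s=r.sense(); print(s['tcp_rot']); plan(679.6,-200.5,11.5,92.2,s)
```

```text
[142.02115373  89.46710313 -35.70950799]
{'shift': array([47.1,  0. , -1. ]), 'jaw_now': np.float64(-87.7), 'tcp': array([ 678.2, -200.3,   58.6]), 'j6': np.float64(67.2), 't': 16.32, 'gap': 52.4, 'F': array([ 0.4, -0.6, -0. ]), 'turn': np.float64(0.1)}
```

move_arm(deltas=[[[8, 0, -1], 0], [[18, 0, -1], 0], [[28, 0, -1], 0], [[37, 0, -1], 0], [[42, 0, -1], 0], [[45, 0, -1], 0], [[46, 0, -1], 0], [[47, 0, -1], 0], [[47.5, 0, -1], 0], [[48, 0, -1], 0]])

```text
time: 17.58
tool_pos: [679.7, -200.5, 10.8]
tcp_rot: [142.7, 89.4, -35.0]
ft_force: [0.0, 0.1, 0.2]
finger_gap: 52.4
```

move_arm(deltas=[[[0.3, 0, 0], 0], [[0.6, 0, 0], 0], [[0.8, 0, 0], 0], [[0.8, 0, 0], 0]])

```text
time: 18.08
tool_pos: [679.8, -200.6, 10.2]
tcp_rot: [142.7, 89.4, -35.0]
ft_force: [-0.4, 0.6, 0.4]
finger_gap: 52.9
```

move_arm(deltas=[[[0.4, 0, 0], 0], [[0.8, 0, 0], 0], [[1.1, 0, 0], 0], [[1.1, 0, 0], 0]])

```text
time: 18.58
tool_pos: [680.0, -200.7, 10.1]
tcp_rot: [142.8, 89.4, -34.9]
ft_force: [-4.4, 0.7, 8.5]
finger_gap: 52.5
```

move_arm(deltas=[[[-0.6, 0, 0], 0], [[-0.6, 0, 0], 0]])

```text
time: 18.82
tool_pos: [680.1, -200.7, 10.6]
tcp_rot: [143.2, 89.4, -34.5]
ft_force: [-0.4, -0.4, -0.6]
finger_gap: 52.8
```

move_arm(deltas=[[[0, 0, 0], 0], [[0, 0, 0], 0], [[0, 0, 0], 0], [[-10, 0, 0], 0], [[-30, 0, 0], 0], [[-80, 0, 0], 0], [[-130, 0, 0], 0], [[-160, 0, 0], 0], [[-160, 0, 0], 0]], jaw=1)

```text
time: 19.95
tool_pos: [681.3, -200.7, 177.4]
tcp_rot: [150.0, 88.9, -27.8]
ft_force: [0.3, -0.7, -0.5]
finger_gap: 85.8
```

Run:
```python
from h import *
s,p,d=snap("wrist","w7.png"); P=cloud("wrist",d,s); z=P[...,2]
q=P[(z>16)&(z<30)&(np.hypot(P[...,0]-680,P[...,1]+200)<40)]; print(len(q),cv2.minEnclosingCircle(q[:,:2].astype(np.float32)),np.percentile(q[:,2],[5,50,95]))
plan(441.5,10.8,110,92.2,s)
```

```text
1647 ((678.9564819335938, -200.8541717529297), 26.99970245361328) [23.40271666 24.75003421 25.9489269 ]
{'shift': array([  61.3, -221.5,  232.4]), 'jaw_now': np.float64(-87.7), 'tcp': array([ 681.3, -200.7,  177.4]), 'j6': np.float64(67.3), 't': 19.95, 'gap': 85.8, 'F': array([ 0.3, -0.7, -0.5]), 'turn': np.float64(0.1)}
```

View pics/w7.png

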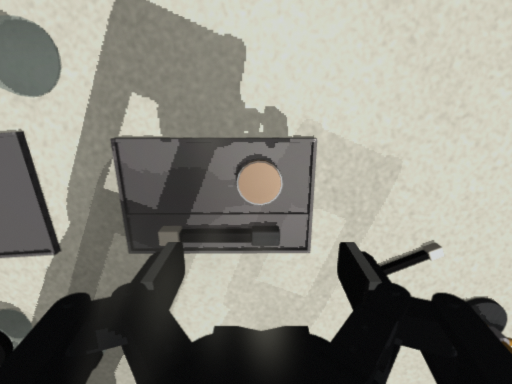

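The dish sits flat in the bay at (679,-201), top z about 24.7. The holder is undisturbed. Next, the vial.

move_arm(deltas=[[[3, -12, 13], 0], [[8, -35, 37], 0], [[15, -65, 68], 0], [[24, -97, 102], 0], [[33, -130, 136], 0], [[42, -162, 170], 0], [[50, -190, 199], 0], [[57, -211, 221], 0], [[61, -221.5, 232.4], 0], [[61, -221.5, 232.4], 0], [[61, -221.5, 232.4], 0], [[61, -221.5, 232.4], 0]])

```text
time: 21.5
tool_pos: [440.8, 10.8, 108.8]
tcp_rot: [148.8, 89.1, -29.0]
ft_force: [-0.2, 1.1, 0.5]
finger_gap: 84.9
```

Run:
```python
from h import *
s,p,d=snap("wrist","w8.png"); P=cloud("wrist",d,s); z=P[...,2]; print(s['tcp_rot'])
q=P[(z>52)&(z<66)&(np.hypot(P[...,0]-441.5,P[...,1]-11)<30)]; print(len(q),cv2.minEnclosingCircle(q[:,:2].astype(np.float32)) if len(q) else 0)
plan(441.5,10.8,14,92.2,s)
```

```text
[148.79046995  89.07574804 -28.98207056]
884 ((442.7987365722656, 11.951461791992188), 12.978200912475586)
{'shift': array([94.8, -0.8,  0.6]), 'jaw_now': np.float64(-87.8), 'tcp': array([440.8,  10.8, 108.8]), 'j6': np.float64(82.9), 't': 21.5, 'gap': 84.9, 'F': array([-0.2,  1.1,  0.5]), 'turn': np.float64(0.0)}
```

move_arm(deltas=[[[10, -1.4, -0.2], 0], [[28, -1.4, -0.2], 0], [[48, -1.4, -0.2], 0], [[68, -1.4, -0.2], 0], [[85, -1.4, -0.2], 0], [[96, -1.4, -0.2], 0], [[102, -1.4, -0.2], 0], [[104, -1.4, -0.2], 0], [[104, -1.4, -0.2], 0], [[104, -1.4, -0.2], 0]])

```text
time: 22.8
tool_pos: [442.7, 11.4, 5.2]
tcp_rot: [149.9, 89.0, -27.9]
ft_force: [-0.2, -0.3, -0.5]
finger_gap: 85.7
```

move_arm(deltas=[[[0, 0, 0], 0], [[0, 0, 0], 0], [[0, 0, 0], 0], [[0, 0, 0], 0], [[0, 0, 0], 0], [[0, 0, 0], 0]], jaw=-1, squeeze=30)

```text
time: 23.55
tool_pos: [442.8, 11.4, 5.4]
tcp_rot: [150.0, 89.0, -27.8]
ft_force: [-0.9, 0.0, 3.1]
finger_gap: 23.6
```

move_arm(deltas=[[[0, 0, 0], 0], [[-3, 0, 0], 0], [[-10, 0, 0], 0], [[-25, 0, 0], 0], [[-45, 0, 0], 0], [[-60, 0, 0], 0], [[-60, 0, 0], 0], [[-60, 0, 0], 0]])

```text
time: 24.55
tool_pos: [441.7, 11.9, 65.1]
tcp_rot: [149.7, 89.0, -28.1]
ft_force: [0.5, 0.4, 0.3]
finger_gap: 23.5
```

Run:
```python
from h import *
s=r.sense(); print(s['tcp_rot'])
c=np.array([652.7,-151.5]); th=np.radians(2.2); R=np.array([[np.cos(th),-np.sin(th)],[np.sin(th),np.cos(th)]])
t=c+R@[25,50]; print(t); plan(*t,65,92.2,s)
```

```text
[149.71686086  89.038273   -28.05305797]
[ 675.76218246 -100.57715895]
{'shift': array([   4.4,  121.5, -229.5]), 'jaw_now': np.float64(-87.8), 'tcp': array([441.7,  11.9,  65.1]), 'j6': np.float64(83.1), 't': 24.55, 'gap': 23.5, 'F': array([0.5, 0.4, 0.3]), 'turn': np.float64(0.0)}
```

move_arm(deltas=[[[0, 6, -12], 0], [[1, 18, -35], 0], [[1, 35, -67], 0], [[2, 54, -102], 0], [[3, 73, -138], 0], [[3, 91, -172], 0], [[4, 106, -200], 0], [[4, 116, -219], 0], [[4, 121.5, -229.5], 0], [[4, 121.5, -229.5], 0], [[4, 121.5, -229.5], 0]])

```text
time: 25.92
tool_pos: [675.1, -100.3, 64.9]
tcp_rot: [149.0, 89.1, -28.8]
ft_force: [0.9, 0.2, -0.4]
finger_gap: 23.3
```

Run:
```python
from h import *
s=r.sense(); print(s['tcp_rot']); plan(675.8,-100.6,10.5,92.2,s)
```

```text
[148.9925011   89.10016619 -28.76952052]
{'shift': array([54.4, -0.1,  0. ]), 'jaw_now': np.float64(-87.8), 'tcp': array([ 675.1, -100.3,   64.9]), 'j6': np.float64(75.2), 't': 25.93, 'gap': 23.3, 'F': array([ 0.9,  0.2, -0.4]), 'turn': np.float64(0.0)}
```

move_arm(deltas=[[[8, 0, 0], 0], [[20, 0, 0], 0], [[32, 0, 0], 0], [[42, 0, 0], 0], [[49, 0, 0], 0], [[52, 0, 0], 0], [[53.5, 0, 0], 0], [[54.5, 0, 0], 0], [[54.5, 0, 0], 0]])

```text
time: 27.05
tool_pos: [676.0, -100.7, 10.7]
tcp_rot: [149.4, 89.1, -28.3]
ft_force: [-0.6, -0.4, -0.1]
finger_gap: 23.1
```

move_arm(deltas=[[[0.4, 0, 0], 0], [[0.8, 0, 0], 0], [[1.2, 0, 0], 0], [[1.2, 0, 0], 0]])

```text
time: 27.55
tool_pos: [676.1, -100.7, 9.5]
tcp_rot: [149.6, 89.1, -28.2]
ft_force: [-0.4, 0.2, -0.7]
finger_gap: 22.9
```

move_arm(deltas=[[[0.4, 0, 0], 0], [[0.7, 0, 0], 0], [[0.9, 0, 0], 0], [[0.9, 0, 0], 0]])

```text
time: 28.05
tool_pos: [676.4, -100.8, 9.4]
tcp_rot: [149.9, 89.0, -27.9]
ft_force: [-2.4, 0.7, 5.8]
finger_gap: 23.3
```

move_arm(deltas=[[[-0.5, 0, 0], 0], [[-0.5, 0, 0], 0]])

```text
time: 28.3
tool_pos: [676.4, -100.8, 9.8]
tcp_rot: [150.2, 89.0, -27.5]
ft_force: [-0.3, 0.5, -0.6]
finger_gap: 23.2
```

move_arm(deltas=[[[0, 0, 0], 0], [[0, 0, 0], 0], [[0, 0, 0], 0], [[-6, 0, 0], 0], [[-25, 0, 0], 0], [[-65, 0, 0], 0], [[-115, 0, 0], 0], [[-155, 0, 0], 0], [[-170, 0, 0], 0], [[-170, 0, 0], 0], [[-170, 0, 0], 0]], jaw=1)

```text
time: 29.68
tool_pos: [672.7, -99.2, 177.5]
tcp_rot: [146.6, 89.2, -31.2]
ft_force: [-0.7, 0.3, -0.7]
finger_gap: 85.2
```

Run:
```python
from h import *
s,p,d=snap("wrist","w9.png"); P=cloud("wrist",d,s); z=P[...,2]; print(s['tcp_rot'])
q=P[(z>56)&(z<75)&(np.hypot(P[...,0]-676,P[...,1]+100)<30)]; print(len(q),cv2.minEnclosingCircle(q[:,:2].astype(np.float32)),np.percentile(q[:,2],[5,50,95]))
plan(440,304,180,5.8,s)
```

```text
[146.60716864  89.21438658 -31.1523192 ]
516 ((676.124267578125, -101.06208801269531), 12.90396499633789) [61.51970913 64.72301787 66.00436963]
{'shift': array([  -8.1, -412. ,  216.7]), 'jaw_now': np.float64(-87.8), 'tcp': array([672.7, -99.2, 177.5]), 'j6': np.float64(75.2), 't': 29.68, 'gap': 85.2, 'F': array([-0.7,  0.3, -0.7]), 'turn': np.float64(86.4)}
```

View pics/w9.png

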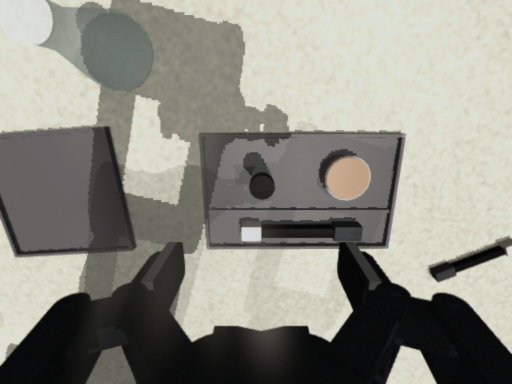

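The vial stands upright in the bay at (676,-101), top z about 65, so the streaking kit is done. On the way to the bottle I'll measure the square tray.

move_arm(deltas=[[[-1, -12, -2], 0], [[-2, -40, -5], 0], [[-4, -80, -10], 0], [[-6, -125, -15], 0], [[-8, -170, -20], 0], [[-8, -205, -25], 0], [[-8, -215, -25], 0], [[-8, -215, -25], 0], [[-8, -215, -25], 0]])

```text
time: 30.85
tool_pos: [688.9, 115.6, 183.3]
tcp_rot: [142.1, 89.3, -35.8]
ft_force: [-0.2, -0.1, -0.6]
finger_gap: 85.6
```

Run:
```python
from h import *
s,p,d=snap("wrist","w10.png"); P=cloud("wrist",d,s); z=P[...,2]; print(s['tcp_rot'],s['tool_pos']); np.savez("w10.npz",p=p,d=d,**s)
th=np.radians(5.8); R=np.array([[np.cos(th),-np.sin(th)],[np.sin(th),np.cos(th)]]); c=np.array([639,147.])
for it in range(3):
    L=(P[...,:2]-c)@R
    w=(z>9)&(z<15)&(d>0)
    off={}
    for n,ax,sg in(("+x",0,1),("-x",0,-1),("+y",1,1),("-y",1,-1)):
        q=L[w&(abs(L[...,ax]-sg*77)<12)&(abs(L[...,1-ax])<68)]
        if len(q)<60: print(n,len(q)); continue
        k=np.polyfit(q[:,1-ax],q[:,ax],1); off[n]=(np.median(q[:,ax])-sg*77,np.degrees(np.arctan(k[0]))*(-1 if ax==0 else 1),len(q))
    print({k:np.round(v,1) for k,v in off.items()})
    dx=np.mean([off[k][0] for k in off if 'x' in k]); dy=np.mean([off[k][0] for k in off if 'y' in k])
    c=c+R@[dx,dy]; print(c)
plan(440,304,180,5.8,s)
```

```text
[142.05686736  89.27349919 -35.7564344 ] [688.88260164 115.57183347 183.32746597]
{'+x': array([8.00e-01, 1.00e-01, 4.21e+02]), '-x': array([1.40e+00, 1.00e-01, 3.72e+02]), '+y': array([2.50e+00, 2.00e-01, 3.16e+02]), '-y': array([2.90e+00, 2.00e-01, 3.41e+02])}
[639.82643209 149.79588286]
{'+x': array([-3.00e-01,  1.00e-01,  4.21e+02]), '-x': array([3.00e-01, 2.00e-01, 3.75e+02]), '+y': array([-2.00e-01,  2.00e-01,  3.21e+02]), '-y': array([2.00e-01, 2.00e-01, 3.41e+02])}
[639.82591947 149.7911606 ]
{'+x': array([-3.00e-01,  1.00e-01,  4.21e+02]), '-x': array([3.00e-01, 2.00e-01, 3.75e+02]), '+y': array([-2.00e-01,  2.00e-01,  3.21e+02]), '-y': array([2.00e-01, 2.00e-01, 3.41e+02])}
[639.82591947 149.7911606 ]
{'shift': array([  -0.6, -197.8,  241.5]), 'jaw_now': np.float64(-87.8), 'tcp': array([688.9, 115.6, 183.3]), 'j6': np.float64(93.4), 't': 30.85, 'gap': 85.6, 'F': array([-0.2, -0.1, -0.6]), 'turn': np.float64(86.4)}
```

Square tray: (639.8, 149.8), yaw 6°. Now to the bottle, turning by -94.

move_arm(deltas=[[[0, -10, 12], -6], [[0, -28, 34], -16], [[0, -50, 61], -26], [[0, -73, 89], -36], [[0, -97, 118], -46], [[0, -120, 147], -56], [[0, -143, 175], -66], [[0, -165, 201], -76], [[0, -185, 226], -86], [[0, -197.8, 241.5], -93.8], [[0, -197.8, 241.5], -93.8], [[0, -197.8, 241.5], -93.8]])

```text
time: 32.4
tool_pos: [441.0, 303.1, 179.7]
tcp_rot: [50.9, 89.2, -33.4]
ft_force: [0.4, -0.0, 0.1]
finger_gap: 85.6
```

Run:
```python
from h import *
s,p,d=snap("wrist","w11.png"); P=cloud("wrist",d,s); z=P[...,2]; print(s['tcp_rot'])
q=P[(z>86)&(z<102)&(np.hypot(P[...,0]-440,P[...,1]-304)<30)]; print(len(q),cv2.minEnclosingCircle(q[:,:2].astype(np.float32)),np.median(q[:,2]))
plan(440,304,27,6,s)
```

```text
[ 50.86157039  89.22609377 -33.37284843]
806 ((440.6871337890625, 304.9592590332031), 14.426795959472656) 95.68733426469254
{'shift': array([152.7,  -2.5,  -2.3]), 'jaw_now': np.float64(5.8), 'tcp': array([441. , 303.1, 179.7]), 'j6': np.float64(23.8), 't': 32.4, 'gap': 85.6, 'F': array([ 0.4, -0. ,  0.1]), 'turn': np.float64(-0.2)}
```

move_arm(deltas=[[[12, -2, -2.9], 0], [[35, -2, -2.9], 0], [[65, -2, -2.9], 0], [[95, -2, -2.9], 0], [[120, -2, -2.9], 0], [[137, -2, -2.9], 0], [[147, -2, -2.9], 0], [[152, -2, -2.9], 0], [[152, -2, -2.9], 0], [[152, -2, -2.9], 0]])

```text
time: 33.7
tool_pos: [441.2, 305.0, 28.6]
tcp_rot: [56.1, 89.2, -28.1]
ft_force: [0.5, -0.4, 0.3]
finger_gap: 85.4
```

move_arm(deltas=[[[0, 0, 0], 0], [[0, 0, 0], 0], [[0, 0, 0], 0], [[0, 0, 0], 0], [[0, 0, 0], 0], [[0, 0, 0], 0]], jaw=-1, squeeze=40)

```text
time: 34.45
tool_pos: [441.4, 305.2, 29.2]
tcp_rot: [58.5, 89.2, -25.8]
ft_force: [-1.6, -0.3, 5.5]
finger_gap: 41.0
```

move_arm(deltas=[[[0, 0, 0], 0], [[-3, 0, 0], 0], [[-10, 0, 0], 0], [[-25, 0, 0], 0], [[-45, 0, 0], 0], [[-60, 0, 0], 0], [[-60, 0, 0], 0], [[-60, 0, 0], 0]])

```text
time: 35.45
tool_pos: [440.4, 305.4, 88.8]
tcp_rot: [56.7, 89.2, -27.6]
ft_force: [0.4, -1.3, -1.4]
finger_gap: 41.0
```

Run:
```python
from h import *
s,p,d=snap("wrist","w12.png"); print(s['tcp_rot'])
c=np.array([639.8,149.8]); th=np.radians(6); R=np.array([[np.cos(th),-np.sin(th)],[np.sin(th),np.cos(th)]])
t=c+R@[0,38]; print(t, c+R@[0,-37]); plan(*t,87,6,s)
```

```text
[ 56.67678145  89.18960271 -27.55408171]
[635.8279184  187.59183202] [643.66755314 113.00268987]
{'shift': array([  5. , 182.6, 136.9]), 'jaw_now': np.float64(5.8), 'tcp': array([440.4, 305.4,  88.8]), 'j6': np.float64(24.2), 't': 35.45, 'gap': 41.0, 'F': array([ 0.4, -1.3, -1.4]), 'turn': np.float64(-0.2)}
```

View pics/w12.png

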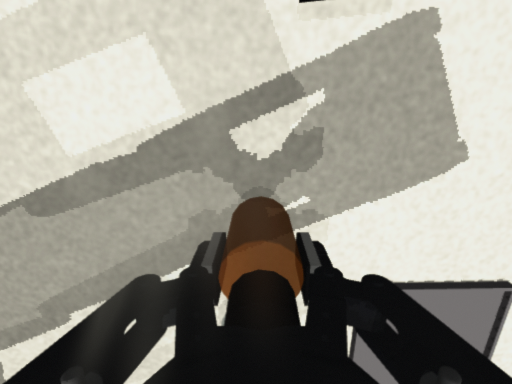

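The bottle is held upright at (260,255) in the image. Carrying it to the tray.

move_arm(deltas=[[[0, 9, 7], 0], [[0, 28, 21], 0], [[1, 54, 40], 0], [[1, 83, 62], 0], [[1, 112, 84], 0], [[2, 140, 105], 0], [[2, 162, 121], 0], [[2, 176, 132], 0], [[2, 182.6, 136.9], 0], [[2, 182.6, 136.9], 0], [[2, 182.6, 136.9], 0]])

```text
time: 36.88
tool_pos: [634.9, 188.0, 89.4]
tcp_rot: [53.1, 89.2, -31.0]
ft_force: [-0.8, -0.8, -1.5]
finger_gap: 41.2
```

Run:
```python
from h import *
s=r.sense(); print(s['tcp_rot']); plan(635.8,187.6,35,6,s)
```

```text
[ 53.14014558  89.24293482 -31.04153577]
{'shift': array([54.4,  0.3,  0.1]), 'jaw_now': np.float64(5.8), 'tcp': array([634.9, 188. ,  89.4]), 'j6': np.float64(6.7), 't': 36.88, 'gap': 41.2, 'F': array([-0.8, -0.8, -1.5]), 'turn': np.float64(-0.2)}
```

move_arm(deltas=[[[8, 0, 0], 0], [[20, 0, 0], 0], [[32, 0, 0], 0], [[42, 0, 0], 0], [[49, 0, 0], 0], [[52, 0, 0], 0], [[53.5, 0, 0], 0], [[54.5, 0, 0], 0], [[54.5, 0, 0], 0]])

```text
time: 38.0
tool_pos: [635.7, 187.7, 35.2]
tcp_rot: [54.4, 89.2, -29.8]
ft_force: [0.4, 0.4, -1.5]
finger_gap: 40.7
```

move_arm(deltas=[[[0.5, 0, 0], 0], [[1, 0, 0], 0], [[1.5, 0, 0], 0], [[1.9, 0, 0], 0], [[1.9, 0, 0], 0]])

```text
time: 38.62
tool_pos: [635.7, 187.7, 33.3]
tcp_rot: [54.4, 89.2, -29.8]
ft_force: [-0.3, 0.7, -1.4]
finger_gap: 41.0
```

move_arm(deltas=[[[0.4, 0, 0], 0], [[0.7, 0, 0], 0], [[0.9, 0, 0], 0], [[0.9, 0, 0], 0]])

```text
time: 39.12
tool_pos: [635.8, 187.7, 33.2]
tcp_rot: [54.5, 89.2, -29.7]
ft_force: [-4.4, -1.0, 6.6]
finger_gap: 41.3
```

move_arm(deltas=[[[-0.5, 0, 0], 0], [[-0.5, 0, 0], 0]])

```text
time: 39.38
tool_pos: [635.9, 187.7, 33.5]
tcp_rot: [55.1, 89.2, -29.1]
ft_force: [-0.0, -0.6, -2.0]
finger_gap: 41.5
```

move_arm(deltas=[[[0, 0, 0], 0], [[0, 0, 0], 0], [[0, 0, 0], 0], [[-6, 0, 0], 0], [[-25, 0, 0], 0], [[-60, 0, 0], 0], [[-105, 0, 0], 0], [[-140, 0, 0], 0], [[-155, 0, 0], 0], [[-155, 0, 0], 0], [[-155, 0, 0], 0]], jaw=1)

```text
time: 40.75
tool_pos: [633.0, 188.5, 186.5]
tcp_rot: [45.7, 89.3, -38.5]
ft_force: [0.1, -0.1, -0.2]
finger_gap: 85.7
```

Run:
```python
from h import *
s,p,d=snap("wrist","w13.png"); P=cloud("wrist",d,s); z=P[...,2]; print(s['tcp_rot'])
q=P[(z>90)&(z<110)&(np.hypot(P[...,0]-636,P[...,1]-188)<30)]; print(len(q),cv2.minEnclosingCircle(q[:,:2].astype(np.float32)) if len(q) else 0)
plan(441.5,157.3,130,6,s)
```

```text
[ 45.66299216  89.32965424 -38.52356811]
787 ((635.75634765625, 187.46432495117188), 14.422087669372559)
{'shift': array([  55. , -194.2,   11.2]), 'jaw_now': np.float64(5.8), 'tcp': array([633. , 188.5, 186.5]), 'j6': np.float64(6.7), 't': 40.75, 'gap': 85.7, 'F': array([ 0.1, -0.1, -0.2]), 'turn': np.float64(-0.2)}
```

move_arm(deltas=[[[0, -12, 1], 0], [[0, -37, 2], 0], [[2, -72, 4], 0], [[10, -110, 6], 0], [[22, -145, 8], 0], [[35, -172, 10], 0], [[47, -188, 11], 0], [[55, -194.2, 11.2], 0], [[55, -194.2, 11.2], 0], [[55, -194.2, 11.2], 0]])

```text
time: 42.05
tool_pos: [442.0, 157.3, 130.0]
tcp_rot: [45.0, 89.3, -39.1]
ft_force: [-0.5, 0.3, -0.3]
finger_gap: 85.3
```

Run:
```python
from h import *
s,p,d=snap("wrist","w14.png"); P=cloud("wrist",d,s); z=P[...,2]; print(s['tcp_rot'])
q=P[(z>42)&(z<54)&(np.hypot(P[...,0]-441.5,P[...,1]-157)<42)]; c=cv2.minEnclosingCircle(q[:,:2].astype(np.float32)); print(len(q),c,np.median(q[:,2]))
plan(*c[0],15,6,s)
```

```text
[ 45.04566444  89.33152035 -39.14742388]
3301 ((442.3092956542969, 157.34146118164062), 29.87723159790039) 48.72867483875703
{'shift': array([115. ,  -0.6,  -0.9]), 'jaw_now': np.float64(5.8), 'tcp': array([442. , 157.3, 130. ]), 'j6': np.float64(8.1), 't': 42.05, 'gap': 85.3, 'F': array([-0.5,  0.3, -0.3]), 'turn': np.float64(-0.2)}
```

move_arm(deltas=[[[10, -0.6, -0.9], 0], [[30, -0.6, -0.9], 0], [[53, -0.6, -0.9], 0], [[76, -0.6, -0.9], 0], [[95, -0.6, -0.9], 0], [[107, -0.6, -0.9], 0], [[113, -0.6, -0.9], 0], [[115, -0.6, -0.9], 0], [[115, -0.6, -0.9], 0], [[115, -0.6, -0.9], 0]])

```text
time: 43.35
tool_pos: [443.0, 157.5, 15.8]
tcp_rot: [50.3, 89.3, -33.9]
ft_force: [-0.9, 0.2, -0.4]
finger_gap: 85.2
```

move_arm(deltas=[[[0, 0, 0], 0], [[0, 0, 0], 0], [[0, 0, 0], 0], [[0, 0, 0], 0], [[0, 0, 0], 0]], jaw=-1, squeeze=50)

```text
time: 43.98
tool_pos: [443.7, 157.7, 16.7]
tcp_rot: [54.0, 89.2, -30.2]
ft_force: [-2.0, 0.5, 6.3]
finger_gap: 58.4
```

move_arm(deltas=[[[0, 0, 0], 0], [[-3, 0, 0], 0], [[-10, 0, 0], 0], [[-25, 0, 0], 0], [[-45, 0, 0], 0], [[-60, 0, 0], 0], [[-60, 0, 0], 0], [[-60, 0, 0], 0]])

```text
time: 44.98
tool_pos: [442.7, 158.0, 76.3]
tcp_rot: [52.8, 89.3, -31.4]
ft_force: [-0.8, 0.0, -1.4]
finger_gap: 58.4
```

Run:
```python
from h import *
s=r.sense(); print(s['tcp_rot']); plan(643.7,113,75,6,s)
```

```text
[ 52.81044631  89.25008653 -31.38350852]
{'shift': array([  3.9, 195.4,  65.1]), 'jaw_now': np.float64(5.8), 'tcp': array([442.7, 158. ,  76.3]), 'j6': np.float64(8.2), 't': 44.98, 'gap': 58.4, 'F': array([-0.8,  0. , -1.4]), 'turn': np.float64(-0.2)}
```

move_arm(deltas=[[[0, 10, 3], 0], [[0, 30, 10], 0], [[1, 58, 19], 0], [[1, 89, 30], 0], [[1, 120, 40], 0], [[2, 150, 50], 0], [[2, 174, 58], 0], [[2, 189, 63], 0], [[2, 195.4, 65.1], 0], [[2, 195.4, 65.1], 0], [[2, 195.4, 65.1], 0]])

```text
time: 46.35
tool_pos: [643.0, 113.1, 76.4]
tcp_rot: [50.2, 89.3, -34.0]
ft_force: [0.6, -0.6, -1.0]
finger_gap: 58.9
```

Run:
```python
from h import *
s=r.sense(); print(s['tcp_rot']); plan(643.7,113,22,6,s)
```

```text
[ 50.22944237  89.29366634 -33.95064971]
{'shift': array([54.4,  0.2, -0.2]), 'jaw_now': np.float64(5.8), 'tcp': array([643. , 113.1,  76.4]), 'j6': np.float64(0.1), 't': 46.35, 'gap': 58.9, 'F': array([ 0.6, -0.6, -1. ]), 'turn': np.float64(-0.2)}
```

move_arm(deltas=[[[8, 0, 0], 0], [[20, 0, 0], 0], [[32, 0, 0], 0], [[42, 0, 0], 0], [[49, 0, 0], 0], [[52, 0, 0], 0], [[53.5, 0, 0], 0], [[54.5, 0, 0], 0], [[54.5, 0, 0], 0]])

```text
time: 47.48
tool_pos: [643.8, 112.8, 22.3]
tcp_rot: [52.0, 89.3, -32.2]
ft_force: [0.3, -0.5, -1.1]
finger_gap: 58.4
```

move_arm(deltas=[[[0.4, 0, 0], 0], [[0.8, 0, 0], 0], [[1.2, 0, 0], 0], [[1.4, 0, 0], 0], [[1.4, 0, 0], 0]])

```text
time: 48.1
tool_pos: [643.7, 112.8, 20.8]
tcp_rot: [51.5, 89.3, -32.7]
ft_force: [0.3, 1.0, -1.4]
finger_gap: 58.6
```

move_arm(deltas=[[[0.3, 0, 0], 0], [[0.6, 0, 0], 0], [[0.8, 0, 0], 0], [[0.8, 0, 0], 0]])

```text
time: 48.6
tool_pos: [643.8, 112.8, 20.7]
tcp_rot: [51.7, 89.3, -32.5]
ft_force: [-4.5, -0.4, 5.7]
finger_gap: 58.3
```

move_arm(deltas=[[[-0.5, 0, 0], 0], [[-0.5, 0, 0], 0]])

```text
time: 48.85
tool_pos: [643.9, 112.8, 21.1]
tcp_rot: [52.2, 89.3, -32.0]
ft_force: [0.2, 0.8, -1.3]
finger_gap: 58.7
```

move_arm(deltas=[[[0, 0, 0], 0], [[0, 0, 0], 0], [[0, 0, 0], 0], [[-6, 0, 0], 0], [[-25, 0, 0], 0], [[-60, 0, 0], 0], [[-105, 0, 0], 0], [[-145, 0, 0], 0], [[-165, 0, 0], 0], [[-165, 0, 0], 0], [[-165, 0, 0], 0]], jaw=1)

```text
time: 50.22
tool_pos: [641.1, 113.8, 184.0]
tcp_rot: [42.7, 89.4, -41.5]
ft_force: [0.6, 0.2, -1.0]
finger_gap: 85.5
```

move_arm(deltas=[[[0, -20, 0], 0], [[0, -60, 0], 0], [[0, -110, 0], 0], [[0, -160, 0], 0], [[0, -200, 0], 0], [[0, -220, 0], 0], [[0, -220, 0], 0], [[0, -220, 0], 0]])

```text
time: 51.22
tool_pos: [422.3, 91.4, 181.6]
tcp_rot: [38.2, 89.4, -45.9]
ft_force: [-0.9, -1.0, -0.2]
finger_gap: 85.7
```

Run:
```python
from h import *
s,p,d=snap("top","top1.png"); P=cloud("top",d); z=P[...,2]
a=np.load("t0.npz")
for n,c,zr in(("jar",(643.7,113),(40,60)),("bottle",(635.8,187.6),(85,108)),("vial",(676,-101),(54,72)),("dish",(680,-200.5),(18,32)),("flask",(797,59),(20,130)),("rack",(475,556),(60,115)),("burner",(473,-532),(10,130))):
    f=lambda Q:Q[(Q[...,2]>zr[0])&(Q[...,2]<zr[1])&(np.hypot(Q[...,0]-c[0],Q[...,1]-c[1])<100*(n=="rack")+(60 if n in("flask","burner") else 32))]
    q=f(P); q0=f(cloud("top",a['td'])); print(n,len(q),np.round(np.median(q,0),1), "before",np.round(np.median(q0,0),1) if n in("flask","rack","burner") else "")
im=cv2.cvtColor(p,cv2.COLOR_RGB2BGR)
sc=cv2.cvtColor(snap("scene")[1],cv2.COLOR_RGB2BGR)
cv2.imwrite("pics/fin.png",np.vstack([cv2.resize(im[120:240,40:440],(800,240)),cv2.resize(sc[110:320,120:440],(533,350))[:, :].copy() if 0 else cv2.copyMakeBorder(cv2.resize(sc[110:320,120:440],(533,350)),0,0,0,267,cv2.BORDER_CONSTANT)]))
print(r.sense()['time'],r.sense()['tool_pos'])
```

```text
jar 286 [642.  112.3  51.6] before 
bottle 77 [634.2 187.6  98.6] before 
vial 56 [ 674.5 -100.2   63.1] before 
dish 214 [ 677.2 -199.5   23.3] before 
flask 418 [790.8  59.8  62.3] before [791.4  59.8  61.5]
rack 1223 [471.4 545.2  67. ] before [471.1 545.8  67.2]
burner 387 [ 469.6 -527.2   14.9] before [ 469.4 -527.2   14.5]
51.325 [422.63514915  91.46454139 181.91814274]
```

View pics/fin.png

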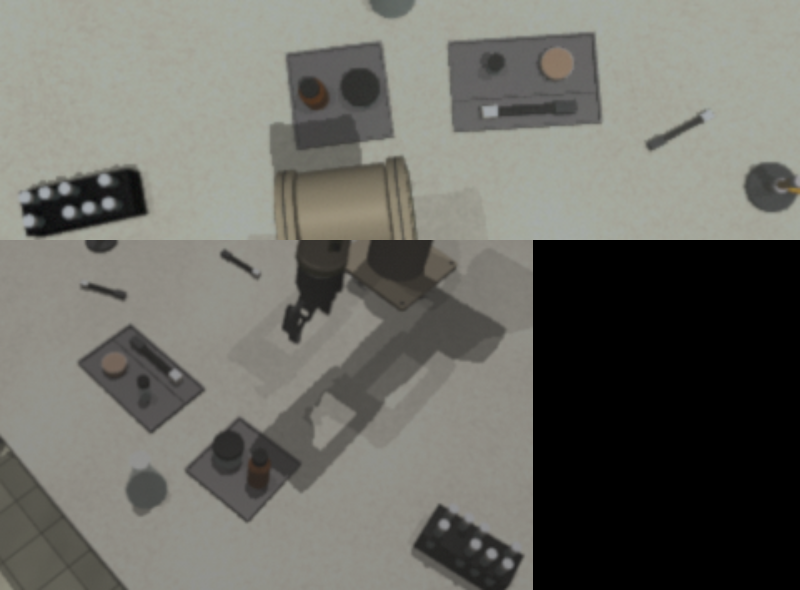

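The picture shows everything in place: the jar, bottle, vial and dish sit upright or flat at the expected heights, and the holder is in the channel. The bystanders have not moved and the arm is clear of everything.

```bash
python3 -c "
from bench import r
print(r.hand_in())"
```

```text
the job is handed in; nothing more can be done
None
```

Both kits are made up and the job is handed in, at 51 s of the 128 s allowed. I placed the parts in the order you listed them, and lowered each one onto the tray floor until the wrist felt a light contact of 5–9 N.

- **Streaking kit (oblong tray):** The 150 mm loop holder lies centred in the channel. I gripped it across its balance point, and the stem stayed level to within about 1 mm when lifted. The dish is flat and the vial upright in the wide bay.
- **Sampling kit (square tray):** The amber bottle and the squat jar both stand upright.

**Last checks:**
- In the final top view, the dish, vial, jar and bottle tops were at the expected heights, to within about 1 mm.
- The holder's position and height were measured just after I released it. The final views only show it still in the channel.
- The flask, rack and burner had moved less than 1 mm, which is within measurement noise.
- The arm was clear of everything.

**Disagreements:**
- The first top-camera estimates of the two trays were about 4 mm off the wrist-camera depth, so I used the wrist values.
- The finger opening read 0.5–2 mm below the given sizes for every part.
- The tool had drifted to as much as about 1° off vertical. It did not visibly affect any placing.

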